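Back a ratcheted vial carousel up to the amber vial

ROBOT

A 7-joint arm with a two-finger parallel gripper is mounted at the origin on a cart in front of the work surface, level with it; the furniture and walls round the work are solid. World frame = base frame: x ahead of the robot, y to its left, z up, the work surface at z = 0. Lengths are in mm, angles in rad, forces in N, time in s.
With the tool pointing down it reaches from about 400 to 875 mm from the base axis. Payload 6.5 kg.
Tool frame: the origin (TCP) lies on the centre line of the jaws, within the pads' length; the fingertips stand robot.tips_ahead ahead of it and the grasp point (between the pads) lies 6 mm ahead of it (robot.tips_ahead is the distance from the TCP to the fingertips, in mm); z points along the fingers, y is the line along which they close (so a half turn about z gives the same grasp; the last joint's range is limited). The gripper opens to 85 mm and grips with 20 to 120 N. Pads are 22 mm wide; open, the fingers measure 114 mm over their backs; the gripper's body (76 mm by 85 mm) begins 54 mm behind the grasp point. The pads swing forward as they close: fully open they stand 13 mm farther back than shut.
Start: joints at [1.045, 0.536, -0.004, 1.538, 0.003, 1.067, -0.071], TCP at [288.445, -582.486, 256.29] pointing down, gripper open.
Joint ranges: [-2.7, 2.7], [-0.37, 2.16], [-1.27, 1.26], [0.24, 2.4], [-1.31, 4.45], [0.19, 1.91], [-2.76, 2.76]. Speed limits (rad/s): [2.39, 2.39, 3.14, 3.14, 3.14, 3.14, 3.14].

INTERFACE

Orientations are given as a unit quaternion [x, y, z, w].
In Python, from station import robot, gripper_open, grab, solver, readout, capture, calibration, sign_off gives the robot as it stands. Calls block until the motion is done:
- robot.move_ptp(position, orientation): joint-space move of the TCP to a pose.
- robot.move_straight(position, orientation=None, rate=150, stop_force=None): straight line of the TCP; orientation=None keeps the orientation; rate is the mean speed in mm/s. With stop_force (N) it stops when the force on the tool has changed by that much, and returns True; else False.
- robot.move_j(angles): joint-space move.
- gripper_open() and grab(force=None): open the fingers fully, or close them until they stop; force is the grip in N (None keeps the last).
- robot.wait(seconds).
- solver.solve_ik(position, orientation): joint angles nearest the present ones, or None.
- readout.get_obs(): the state.
- capture(name): name is "side" or "top"; returns (picture, depth): 420x560x3 uint8, blue, green, red; 420x560 float32, mm along the optical axis (not along the pixel's ray), 0 where there is no reading.
- calibration(name): a dict with "fx", "fy", "cx", "cy" (pixels), "position" and "attitude" of the camera in the world. Camera axes: x right, y down, z forward; pixel columns grow to the right and rows downward; lengths in mm; the calibration is good to about 2 mm. A picture is of the moment at which its call begins. calibration takes no time and is no camera call.
A pose or a line that the arm cannot do raises robot.Unreachable and nothing moves.
- sign_off(): hands the job in; it is judged then, once.
The state is a dict: "time_s": time; "joints": joint angles; "joint_vel": joint speeds; "joint_efforts": joint torques, N m; "position": TCP position; "eef_rot": TCP orientation; "wrist_force": force on the tool from outside, world axes, zero at the start; "torque": the same for the moment, N m; "width": finger opening in mm; "grip_force": force on a finger pad.
Only numpy, scipy, OpenCV 4.12 (cv2) and the standard library are available. Lean on these libraries where they do the work, as an engineer would, in place of code of your own. Each camera call takes 0.05 s, during which the arm holds its last target. There are 200 camera calls.

TASK

The ratchet carousel was indexed too far: the amber vial with the blue cap stands one or two notches past the sampling needle. Lift the pawl by pushing its red ball outward until it stays back by itself, push the wheel backward (clockwise from above, never forward to the next notch; its finger pegs are there for that) until the amber vial is under the needle, then push the ball back in so that the pawl drops fully into the tooth gap there. Fingertip pushes do it all: pick nothing up, leave every vial sitting in its cup, and do not shift the beaker, the bottle or the chip case.

Things in the scene. Friction and masses are not known exactly. Their poses are not given: they have to be found in the camera images.
- carousel: Fixed hand-indexed sample carousel. Round white base, 228 mm across, 15 mm high. Origin: on the bench under the wheel's vertical axis; z up. Counterclockwise from its own x axis, the sampling needle stands at 8 degrees (far side; a post 127 mm from the axis carries an arm inward, 93 to 105 mm high) and the pawl at 210 degrees (near right).
- hub (a point): Centre of the top of the wheel's black hub (60 mm across, 49 mm high). Aluminium wheel 216 mm across, top face 26 mm above the bench; ten white cups (23.6 mm across, rims 48 mm high) every 36 degrees on a circle of 55 mm radius hold the vials; on the rim, 95 to 108 mm from the axis, lie ten dark steel saw teeth up to 9 mm high.
- wheel (a joint): Turn of the wheel, rad: counterclockwise from above (forward, which the ratchet allows) positive, backward (clockwise) negative; about 0 at the start. One notch = one cup = 0.628. It turns against slight friction (about 1 N at a peg) and stays where left. With the pawl down it has about 8 mm of play at the rim before a tooth blocks it hard backward.
- pawl (a joint): Tilt of the pawl, rad: 0 = fully down in a tooth gap; 0.65 = leaned fully outward, nose 20 mm up, where it stays by its weight. Past about 0.34 it falls outward by itself, below that inward, within 0.5 s. On a tooth's crest (wheel too far back) it stops near 0.25, on the ramp (not back enough) at 0.05 to 0.2; nudging the wheel then lets it drop home.
- pawl_pivot (a point): Centre of the pawl's level hinge pin: 130 mm from the wheel's axis, 44 mm above the bench. The pawl swings in the upright plane through the wheel's axis. A dark steel nose reaches 35 mm inward over the teeth; an upright stem (7 mm thick) carries a red ball. Bracket: 26 mm wide, 54 mm high, reaching to 152 mm from the axis.
- ball (a point): Centre of the red ball (18 mm across) on the pawl's stem, 58 mm from the hinge pin: straight above it, 102 mm above the bench, when the pawl is down; 35 mm further outward and 90 mm above the bench when thrown back. Pushing it outward, away from the wheel's axis, lifts the nose; inward lowers it. It takes under 2 N.
- needle_tip (a point): Tip of the fixed steel sampling needle: 55 mm from the wheel's axis, 79.5 mm above the bench, straight above the middle of a cup when the wheel stands in the middle of a notch (vial caps pass 9 mm below it).
- peg_0 (a point): Centre of the top of one of the wheel's five upright steel finger pegs (10 mm thick, from the wheel's face at 26 mm up to 76 mm above the bench; 82 mm from the axis, every 72 degrees, half way between two cups). It goes round with the wheel.
- peg_1 (a point): Centre of the top of one of the wheel's five upright steel finger pegs (10 mm thick, from the wheel's face at 26 mm up to 76 mm above the bench; 82 mm from the axis, every 72 degrees, half way between two cups). It goes round with the wheel.
- peg_2 (a point): Centre of the top of one of the wheel's five upright steel finger pegs (10 mm thick, from the wheel's face at 26 mm up to 76 mm above the bench; 82 mm from the axis, every 72 degrees, half way between two cups). It goes round with the wheel.
- peg_3 (a point): Centre of the top of one of the wheel's five upright steel finger pegs (10 mm thick, from the wheel's face at 26 mm up to 76 mm above the bench; 82 mm from the axis, every 72 degrees, half way between two cups). It goes round with the wheel.
- peg_4 (a point): Centre of the top of one of the wheel's five upright steel finger pegs (10 mm thick, from the wheel's face at 26 mm up to 76 mm above the bench; 82 mm from the axis, every 72 degrees, half way between two cups). It goes round with the wheel.
- vial_amber: Loose amber glass sample vial with blue cap, 15 mm thick and 42 mm high, standing in a cup. Origin: centre of its underside (29 mm above the bench in its cup); z up along it. Its top stands 71 mm above the bench. At the start it is one or two cups past the needle, counterclockwise.
- vial_clear_a: Loose clear glass sample vial with white cap, same size and origin as the amber one, standing in another cup.
- vial_clear_b: Loose clear glass sample vial with white cap, same size and origin as the amber one, standing in another cup.
- vial_clear_c: Loose clear glass sample vial with white cap, same size and origin as the amber one, standing in another cup.
- beaker: Bystander: empty 50 ml glass beaker, 46 mm across, 60 mm high, on the bench to the far right of the carousel. Origin: centre of its underside.
- bottle_blue_cap: Bystander: white plastic bottle with blue cap, 47 mm across, 98 mm high, on the bench to the right of the carousel. Origin: centre of its underside.
- chip_case: Bystander: flat black sensor chip case, 44 x 62 x 14 mm, on the bench at the near left of the carousel. Origin: centre of its underside.

How it is judged (in metres and radians):
On the way, in this order (a step that is already met when the one before it is completed fails the run):
1. the pawl is lifted out of the teeth and leaned back, with the wheel still in the notch where it stood (value of joint pawl above 0.5 rad and value of joint wheel above -0.25 rad), for 0.2 s.
2. with the pawl up, the wheel is turned back until the amber vial is about under the needle (within 14 mm seen from above) (value of joint pawl above 0.3 rad and horizontal distance between vial_amber and needle_tip below 0.014 m), for 0.2 s.
At the end, for the whole second after the job is handed in: The pawl is down in the tooth gap (within 0.08 rad of fully down), the amber vial is in its cup under the needle (within 9 mm seen from above), the wheel is at rest having been turned backward, and all vials sit in their cups (value of joint pawl below 0.08 rad and horizontal distance between vial_amber and needle_tip below 0.009 m and value of joint wheel below -0.45 rad and velocity of joint wheel between -0.05 and 0.05 rad/s and z of each of vial_amber, vial_clear_a, vial_clear_b, vial_clear_c in the frame of carousel below 0.037 m); the robot touches nothing.
It fails at once if the wheel is indexed forward (more than half a notch beyond where it stood) (value of joint wheel above 0.32 rad).
It fails at once if a vial is lifted out of its cup by 15 mm or more, or tipped over (z of any of vial_amber, vial_clear_a, vial_clear_b, vial_clear_c in the frame of carousel above 0.044 m or angle between any of vial_amber, vial_clear_a, vial_clear_b, vial_clear_c's own z axis and vertical above 0.5 rad).
It fails at once if the beaker, the bottle or the chip case is shifted by more than 20 mm (distance of any of beaker, bottle_blue_cap, chip_case from where it was at the start of the episode above 0.02 m).
It also fails if it takes over 70 s, if anything falls off the work surface, if the arm or the gripper's body presses on something with over 40 N, if the wrist force passes 120 N, or if a joint passes its speed limit or range.

## Working session

There is one attempt and no reset: what is moved stays moved. The work goes in short steps, each a Python script; the robot and the scene stay as the last script left them, time stands still between calls to the robot, and variables do not carry over. Pictures are saved under pics/ and viewed, at most 10 in all, crops included, and the job is handed in when it is done.

```bash
ls; mkdir -p pics
python3 - <<'E'
from station import *
import cv2
for n in("top","side"):
    p,d=capture(n);cv2.imwrite(f"pics/{n}0.png",p);print(n,calibration(n))
print(robot.tips_ahead,readout.get_obs())
E
```

```text
pics
top {'fx': 402.19870557717536, 'fy': 402.19870557717536, 'cx': 280.6228287771478, 'cy': 209.52442582515354, 'position': array([ 389.93561601, -301.58738287,  924.00463279]), 'attitude': array([-0.64429275,  0.75704577, -0.0800861 ,  0.07317639])}
side {'fx': 484.37622756377675, 'fy': 484.37622756377675, 'cx': 283.05041127983753, 'cy': 217.65691480347613, 'position': array([  512.16858839, -1067.6370534 ,   489.55113329]), 'attitude': array([ 0.85761484, -0.03096745,  0.00640219, -0.51331941])}
25.0 {'time_s': 0.1, 'joints': array([ 1.044798  ,  0.53713308, -0.00441498,  1.53872203,  0.00258234,
        1.06730166, -0.07120356]), 'joint_vel': array([ 0.00073515,  0.00056099, -0.00067203, -0.00087086,  0.00094393,
        0.00086467,  0.00119352]), 'joint_efforts': array([ 2.92775709e-03, -5.84566462e+01,  1.05203670e+00, -2.59776431e+01,
        1.26314705e-02,  4.66899510e-03,  7.87316623e-06]), 'position': array([ 288.20613887, -582.04565861,  255.4936171 ]), 'eef_rot': array([ 9.73684618e-01,  2.27898349e-01, -2.31541992e-04, -7.44018291e-04]), 'wrist_force': array([ 0.47600653, -0.92289813, -0.07780193]), 'torque': array([-0.02665944,  0.0389241 , -0.03109286]), 'grip_force': 0.0, 'width': 85.31006994238699}
```

View pics/top0.png

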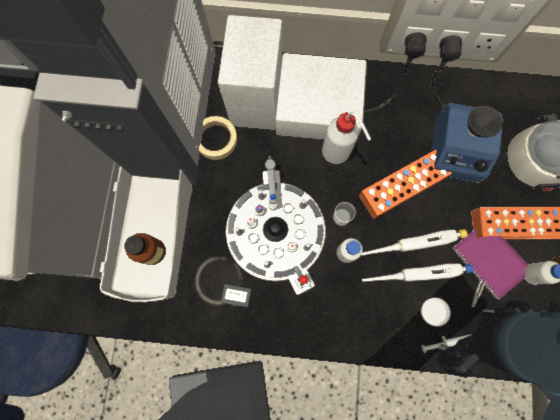

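View pics/side0.png

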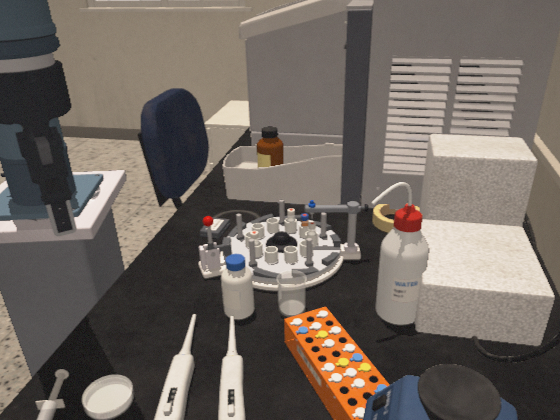

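The top view shows the hub at about (275,229), the red ball at (304,281), the needle post at (270,163), the beaker at (344,213), the bottle at (349,250) and the chip case at (236,296). Next I'll measure these and view an enlarged crop.

```bash
cat > h.py <<'E'
from station import *
import numpy as np, cv2
from scipy.spatial.transform import Rotation as R
def ray(n,u,v):
    c=calibration(n);d=R.from_quat(c["attitude"]).apply([(u-c["cx"])/c["fx"],(v-c["cy"])/c["fy"],1]);return c["position"],d
def onz(n,u,v,z):
    p,d=ray(n,u,v);return p+d*(z-p[2])/d[2]
def proj(n,P):
    c=calibration(n);q=R.from_quat(c["attitude"]).inv().apply(np.atleast_2d(P)-c["position"])
    return np.c_[q[:,0]/q[:,2]*c["fx"]+c["cx"],q[:,1]/q[:,2]*c["fy"]+c["cy"]]
def two(a,b):
    (p,d),(q,e)=ray("top",*a),ray("side",*b)
    s=np.linalg.lstsq(np.c_[d,-e],q-p,rcond=None)[0];A,B=p+s[0]*d,q+s[1]*e
    return (A+B)/2,np.linalg.norm(A-B)
def red(img,box):
    x0,y0,x1,y1=box;h=cv2.cvtColor(img[y0:y1,x0:x1],cv2.COLOR_BGR2HSV)
    m=((h[...,0]<8)|(h[...,0]>172))&(h[...,1]>170)&(h[...,2]>70)
    k,l,s,c=cv2.connectedComponentsWithStats(m.astype(np.uint8));i=1+np.argmax(s[1:,4])
    return c[i]+[x0,y0],s[i,4]
E
python3 - <<'E'
from h import *
t=cv2.imread("pics/top0.png");s=cv2.imread("pics/side0.png")
rt,rs=red(t,(285,260,325,300)),red(s,(190,205,230,240));print(rt,rs,two(rt[0],rs[0]),onz("top",*rt[0],102))
def blob(m,x0,y0):
    k,l,st,c=cv2.connectedComponentsWithStats(m.astype(np.uint8));i=1+np.argmax(st[1:,4]);return c[i]+[x0,y0],st[i]
g=t[212:246,258:292].max(2)<60;hb=blob(g,258,212);print("hub",hb,onz("top",*hb[0],49))
# base outline: bright pixels, ellipse mapped to plane
m=(t.min(2)>110).astype(np.uint8)*255;m[:, :215]=0;m[:,330:]=0;m[:170]=0;m[292:]=0
cs,_=cv2.findContours(m,cv2.RETR_EXTERNAL,cv2.CHAIN_APPROX_NONE);c=max(cs,key=cv2.contourArea)[:,0]
P=np.array([onz("top",*q,15)[:2] for q in c])
from scipy.optimize import least_squares
f=least_squares(lambda x:np.hypot(*(P-x[:2]).T)-114,onz("top",*hb[0],15)[:2],loss="soft_l1",f_scale=1.5);print("base",f.x,np.median(abs(f.fun)))
cv2.imwrite("pics/c1.png",cv2.resize(t[150:300,205:360],None,fx=3.9,fy=3.9,interpolation=cv2.INTER_CUBIC))
cv2.imwrite("pics/c2.png",cv2.resize(s[190:290,190:370],None,fx=4.4,fy=4.4,interpolation=cv2.INTER_CUBIC))
for n,q,z in(("bottle",(349,250),98),("beaker",(344,213),60),("chip",(236,296),14)):print(n,onz("top",*q,z))
E
```

```text
(array([303.21276596, 279.29787234]), np.int32(47)) (array([207.375, 220.35 ]), np.int32(80)) (array([ 420.24149055, -346.27355409,  103.53494547]), np.float64(0.6453289331520556)) [ 420.61838528 -346.31171219  102.        ]
hub (array([275.75487465, 227.9275766 ]), array([  6,   6,  24,  23, 359], dtype=int32)) [ 542.37646934 -308.53737271   49.        ]
base [ 543.0155381  -307.01039634] 1.6699414969020125
bottle [ 464.28313459 -449.53083844   98.        ]
beaker [ 549.23700963 -461.39438908   60.        ]
chip [ 411.67851755 -198.01755847   14.        ]
```

View pics/c1.png

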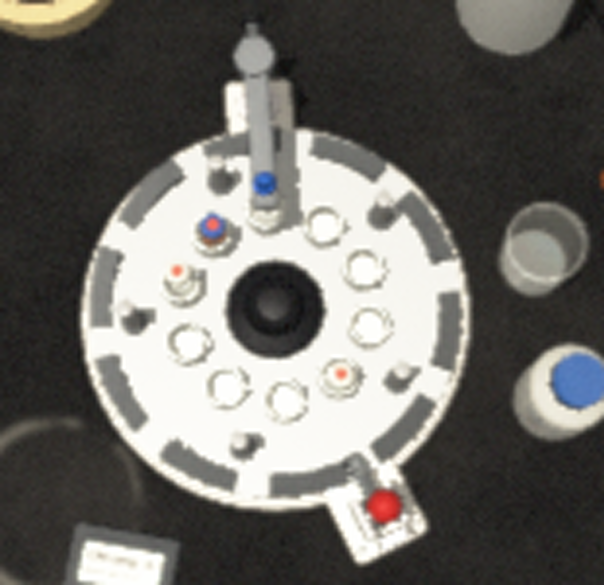

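View pics/c2.png

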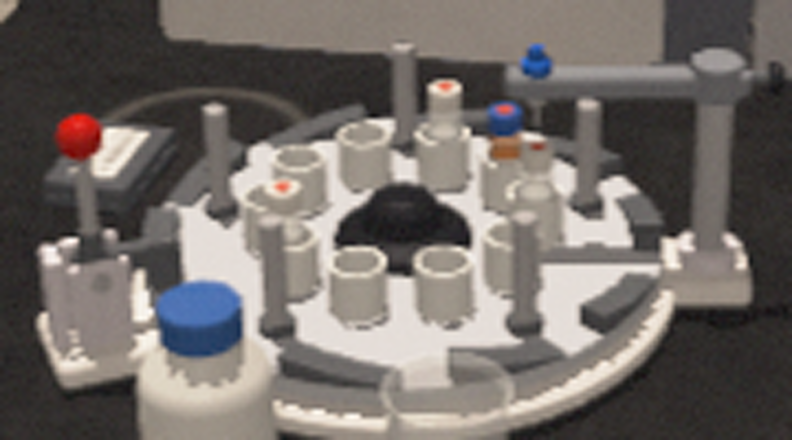

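The crop shows the amber vial with the blue cap at c1 (212,228), one cup counterclockwise of the needle, which stands at about (265,183). The pawl ball is at (383,505), and the left peg's top is at (128,313), which is good for pushing. Next I'll work out the angles, close the fingers and throw the pawl back.

```bash
cat >> h.py <<'E'
C=np.array([542.7,-307.8])
BA=np.arctan2(-346.3+307.8,420.4-542.7)   # pawl direction
NA=BA-np.radians(202)                      # needle direction
def q_of(a):
    j=R.from_quat(readout.get_obs()["eef_rot"]).apply([1,0,0]);c=np.arctan2(j[1],j[0])
    a=a+np.pi*np.round((c-a)/np.pi)
    return (R.from_euler("z",a)*R.from_euler("x",np.pi)).as_quat()
def P(r,a,tip,off=0):  # polar about axis, off = tangential (ccw) shift
    return [C[0]+r*np.cos(a)-off*np.sin(a),C[1]+r*np.sin(a)+off*np.cos(a),tip+robot.tips_ahead]
E
python3 - <<'E'
from h import *
def cr(u,v,z):
    p=onz("top",205+u/3.9,150+v/3.9,z)[:2]-C;return round(float(np.hypot(*p)),1),round(float(np.degrees(np.arctan2(p[1],p[0])-NA)),1)
print("BA,NA",np.degrees([BA,NA]))
print("needle knob",cr(264,183,108),"post",cr(254,55,105),"amber",cr(212,227,71),"clear",cr(177,271,71),cr(341,374,71))
for p in((220,166),(386,197),(129,311),(405,367),(241,440)):print(cr(*p,76))
grab(20);print(robot.tips_ahead,readout.get_obs()["width"])
q=q_of(BA);h=robot
h.move_ptp(P(100,BA,190),q)
h.move_straight(P(100,BA,89),q,rate=100)
h.move_straight(P(134,BA,89),q,rate=60)
h.wait(.7)
h.move_straight(P(100,BA,89),q,rate=100)
h.move_straight(P(100,BA,170),q)
o=readout.get_obs();print(o["time_s"],o["wrist_force"],o["position"])
t,_=capture("top");s,_=capture("side")
cv2.imwrite("pics/t1.png",t);cv2.imwrite("pics/s1.png",s)
cv2.imwrite("pics/v1.png",np.hstack([cv2.resize(t[150:300,205:360],None,fx=2.5,fy=2.5),cv2.resize(s[165:315,170:325],None,fx=2.5,fy=2.5)]))
E
```

```text
BA,NA [-162.52601508 -364.52601508]
needle knob (55.6, 360.2) post (129.0, 360.0) amber (52.5, 396.5) clear (55.6, 430.2) (56.5, 216.1)
(79.3, 377.7)
(83.4, 306.9)
(79.7, 451.6)
(81.8, 236.3)
(81.0, 523.0)
25.0 -0.14813168901493523
5.7583 [0.02665242 0.28945865 0.1627938 ] [ 446.59124768 -337.68165023  194.35160324]
```

View pics/v1.png

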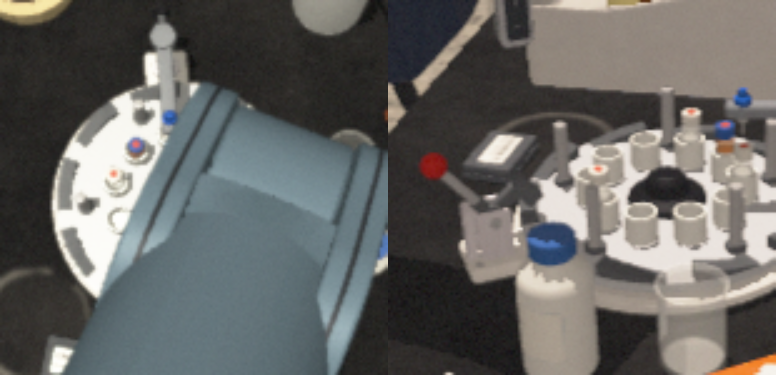

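The side view shows the pawl thrown back, with the ball at v1 (433,165) leaning outward and the nose up. Next I'll turn the wheel back with the left peg, from 90° to 54° relative to the needle.

Run:
```python
from h import *
h=robot;a=NA+np.radians(91)
def go(rel,off,tip,rate=60,f=h.move_straight):
    a=NA+np.radians(rel);p=P(82,a,tip,off);q=q_of(a+np.pi/2)
    f(p,q) if f==h.move_ptp else f(p,q,rate=rate)
go(91,36,150,f=h.move_ptp)
go(91,36,58,100)
go(91,17,58,50)
for r in np.linspace(91,54.3,8)[1:]: go(r,16,58,50)
h.wait(.3);o=readout.get_obs();print(o["time_s"],o["wrist_force"],o["position"],P(82,NA+np.radians(54.3),58,16))
go(54.3,30,58,60);go(54.3,30,150,150)
q=q_of(BA);h.move_ptp(P(205,BA,150),q)
print(readout.get_obs()["time_s"])
t,_=capture("top");s,_=capture("side")
cv2.imwrite("pics/t2.png",t);cv2.imwrite("pics/s2.png",s)
cv2.imwrite("pics/v2.png",np.hstack([cv2.resize(t[150:300,205:360],None,fx=2.5,fy=2.5),cv2.resize(s[165:315,170:335],None,fx=2.5,fy=2.5)]))
```

```text
10.4917 [-0.02886711 -0.17863513  0.50874346] [ 583.24659129 -234.83180376   83.00776113] [np.float64(583.4399165056827), np.float64(-234.8598930415509), 83.0]
12.8333
```

View pics/v2.png

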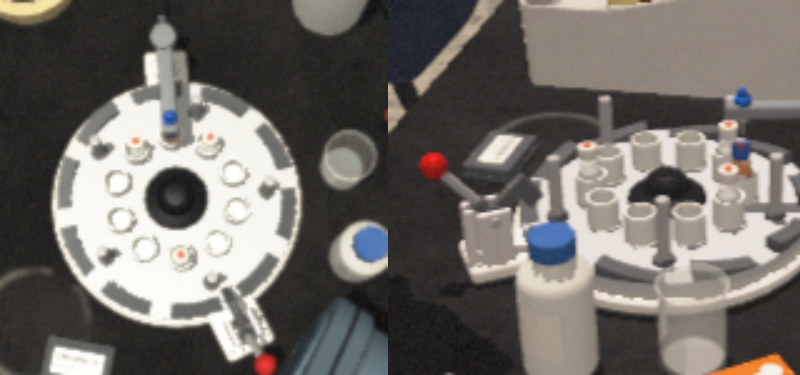

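The amber vial now appears under the needle, at v2 (170,130), with the pawl still back and the ball at (265,365). I'll check the wheel angle from the three clear caps' dots and the pegs, then push the ball in.

Run:
```python
from h import *
def dots(f):
    t=cv2.imread(f);hs=cv2.cvtColor(t,cv2.COLOR_BGR2HSV).astype(int)
    m=((hs[...,0]<14)|(hs[...,0]>172))&(hs[...,1]>70)&(hs[...,2]>150)
    k,l,s,c=cv2.connectedComponentsWithStats(m.astype(np.uint8),connectivity=8)
    for i in range(1,k):
        p=onz("top",*c[i],71)[:2]-C
        if 45<np.hypot(*p)<65:print(f,c[i].round(1),s[i,4],np.hypot(*p).round(1),np.degrees(np.arctan2(p[1],p[0])-NA).round(1)-360)
dots("pics/top0.png");dots("pics/t2.png")
def cr(u,v,z):
    p=onz("top",205+u/2.5,150+v/2.5,z)[:2]-C;return round(float(np.hypot(*p)),1),round(float(np.degrees(np.arctan2(p[1],p[0])-NA))-360,1)
for p in((97,147),(268,182),(104,255),(211,278)):print(cr(*p,76))
```

```text
pics/top0.png [259. 207.] 5 55.1 35.30000000000001
pics/top0.png [257. 211.] 1 51.7 45.30000000000001
pics/top0.png [249.9 218.9] 8 57.1 69.19999999999999
pics/top0.png [292.  245.3] 7 54.9 -143.8
pics/t2.png [288.8 204.2] 6 56.7 -36.0
pics/t2.png [258.9 205.9] 8 57.2 34.0
pics/t2.png [277.  251.3] 7 54.5 179.60000000000002
(77.4, 56.7)
(79.6, -90.2)
(82.4, 128.5)
(81.5, -162.9)
```

The mean angle is within about 1° of nominal. Next I'll push the ball in.

Run:
```python
from h import *
h=robot;q=q_of(BA)
h.move_straight(P(205,BA,78),q,rate=100)
h.move_straight(P(155,BA,80),q,rate=60)
h.wait(.7)
h.move_straight(P(205,BA,80),q,rate=100)
h.move_straight(P(215,BA,150),q)
h.move_ptp(P(260,BA,200),q)
print(readout.get_obs()["time_s"])
t,_=capture("top");s,_=capture("side")
cv2.imwrite("pics/t3.png",t);cv2.imwrite("pics/s3.png",s)
rt,rs=red(t,(285,260,325,300)),red(s,(180,205,230,250));print(rt,rs,two(rt[0],rs[0]))
cv2.imwrite("pics/v3.png",np.hstack([cv2.resize(t[150:300,205:360],None,fx=2.5,fy=2.5),cv2.resize(s[165:315,170:335],None,fx=2.5,fy=2.5)]))
```

```text
17.1333
(array([303.08510638, 279.23404255]), np.int32(47)) (array([207.32098765, 220.38271605]), np.int32(81)) (array([ 420.26757789, -346.07069972,  103.38451343]), np.float64(0.9386188732943941))
```

View pics/v3.png

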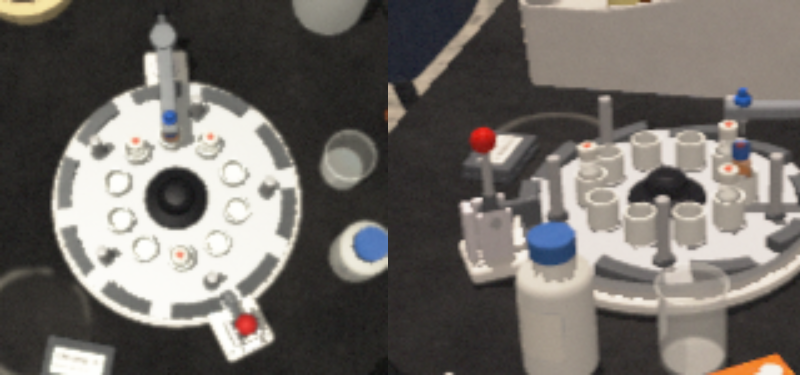

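The ball is back within 0.3 mm of its starting position, at v3 top (246,325), so the pawl is fully down. The amber vial is under the needle.

```bash
python3 -c "
from station import *
print(sign_off())"
```

```text
the job is handed in; nothing more can be done
None
```

I turned the wheel back one notch so the amber vial is under the needle, with the pawl fully down in its gap; the job is handed in (about 17 s of the 70 s used), but the interface gave no verdict.

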